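Close up the jar row with the sliding stop

TASK

The two clip-top jars at the left end of the pine jar rack (left as the robot sees it) can still slide about. With the fingertips, push the red sliding stop to the left along its slotted rail until it drops into the last slot before the nearer jar, and leave it seated there. Push gently without shoving the jars, do not pinch or lift anything, and leave everything else where it is.

Things in the scene. Friction and masses are not known exactly. Their poses are not given: they have to be found in the camera images.
- rack: Pine jar rack, fixed; 170 mm deep (x), 592 mm long (y), end boards 105 mm high. Origin: centre of its underside; x away from the robot, y left along the rack, z up. The jars stand on its 18 mm floor board. Along its front edge, 72 mm nearer the robot than the origin, runs the aluminium rail: 16 mm wide, tooth tops 70 mm above the table, 20 slots 12 mm wide, one every 25 mm.
- slot0 (a point): Point on the rail's top at the middle of the slot in which the stop sits when joint jar_stop reads 0. Rack coordinates (-0.072, -0.1605, 0.070). The other slots lie every 25 mm to both sides along the rack's y.
- jar_stop (a joint): Place of the red stop along the rail (m), growing to the left (rack +y, to the two jars); a slot at every multiple of 0.025. Starts at 0.02 to 0.11, in or between slots. A sprung roller under it drops 4 mm into each slot. It needs 1 to 2 N between slots, 5 to 9 N to leave a slot; within about 4 mm of a slot's middle it runs in by itself, ahead of the finger: the push dips, then rises again.
- stop_roller (a joint): Height in m of the 16 mm steel roller under the stop, which a spring presses down on the rail: about 0 when it has dropped into a slot, about 0.004 when it rides on the teeth between two slots. The stop itself runs captive on the rail and does not rise.
- tab (a point): Centre of the stop's upright red thumb tab: a plate 28 mm wide (rack x), 7 mm thick (rack y), 36 mm high; its top is 18 mm above this point. It stands on a red saddle over the rail, 28 mm (x) by 34 mm (y), whose top is 18 mm below this point (98 mm above the table). The tab's right face is free to push on.
- pad (a point): Centre of the grey rubber pad on the left face of the stop's steel divider plate, which stands across the rack behind the tab. This face comes up to the jars; it lies 4.5 mm left of the tab's centre line. The plate reaches 137 mm back from the rail's middle and spans 25 to 100 mm above the table.
- jar_big: Loose clip-top glass jar with sugar cubes, 116 mm in diameter, 125 mm high, about 0.85 kg, on the rack's left part. Origin: centre of its underside. It and the small jar may stand in either order. With the stop in the right slot the pad is 6 to 10 mm short of the nearer jar; one slot further would shove that jar.
- jar_small: Loose clip-top glass jar with coffee beans, 66 mm in diameter, 90 mm high, about 0.25 kg, on the rack's left part next to the big one. Origin: centre of its underside.
- canister: Loose white ceramic canister with a wooden lid, 74 mm in diameter, 116 mm high, on the rack's right end, to the right of the stop. Origin: centre of its underside. Not to be moved.
- spoon: Loose wooden spoon, 200 mm long, lying along the rack on the table in front of it. Not to be moved.
- seal_ring: Loose orange rubber jar seal, 96 mm in diameter, 6 mm thick, lying on the table in front of the rack. Origin: centre of its underside. Not to be moved.
- measure_cup: Loose steel measuring cup with a handle, 74 mm in diameter, 60 mm high, on the table to the right in front. Origin: centre of its underside. Not to be moved.
- pasta_jar: Loose clip-top jar with pasta, 100 mm in diameter, 160 mm high, on the table left of the rack. Origin: centre of its underside. Not to be moved.
- walnut_bowl: Loose blue bowl with walnuts, 140 mm in diameter, 64 mm high, on the table right of the rack. Origin: centre of its underside. Not to be moved.
- pepper_mill: Loose dark wooden pepper mill, 54 mm in diameter, 170 mm high, on the table right of the rack. Origin: centre of its underside. Not to be moved.
There are look-alikes about, which are no part of the job. Leave any blue look-alike of the jar_small alone.

How it is judged:
By the outcome, as a careful person would: the job done as asked, in the order asked, and still so for the second after the job is handed in, with the robot touching nothing.
It also fails if it takes over 48 s, if anything falls off the work surface, if the arm or the gripper's body presses on something with over 40 N, if the wrist force passes 120 N, or if a joint passes its speed limit or range.

ROBOT

A 6-joint arm with a two-finger parallel gripper is mounted at the origin on the work surface. World frame = base frame: x ahead of the robot, y to its left, z up, the work surface at z = 0. Lengths are in mm, angles in rad, forces in N, time in s.
With the tool pointing down it reaches from about 325 to 925 mm from the base axis. Payload 3.1 kg.
Tool frame: the origin (TCP) lies at the very end of the fingers, on their centre line; the grasp point (between the pads) lies 19 mm behind it; z points along the fingers, y is the line along which they close (so a half turn about z gives the same grasp; the last joint's range is limited). The gripper opens to 85 mm and grips with 20 to 120 N. Pads are 22 mm wide; open, the fingers measure 114 mm over their backs; the gripper's body (76 mm by 85 mm) begins 54 mm behind the grasp point. The pads swing forward as they close: fully open they stand 13 mm farther back than shut.
Start: joints at [-1.377, 0.217, 1.613, -0, 1.311, -0.112], TCP at [188.181, -596.009, 231.3] pointing down, gripper open.
Joint ranges: [-2.75, 2.75], [-0.78, 2.1], [0.31, 2.55], [-1.13, 4.27], [0.13, 2.63], [-2.58, 2.58]. Speed limits (rad/s): [2.79, 2.79, 3.14, 3.14, 3.14, 3.14].

INTERFACE

Orientations are given as a rotation vector (axis times angle).
In Python, from bench import robot gives the robot as it stands. The module is installed in compiled form; this text tells all that it offers. Calls block until the motion is done:
- robot.move_pose(position, orientation): joint-space move of the TCP to a pose.
- robot.movel(position, rot=None, vel=150): straight line of the TCP; rot=None keeps the orientation; vel is the mean speed in mm/s.
- robot.goto_joints(angles): joint-space move.
- robot.set_gripper(opening): opening from 0.0 (shut) to 1.0 (fully open); the grip force is fixed at half the most; returns when the fingers have stopped.
- robot.dwell(seconds).
- robot.solve_ik(position, orientation): joint angles nearest the present ones, or None.
- robot.capture(name): name is "scene" or "top" or "wrist"; returns a dict with "image" (384x512x3 uint8, blue, green, red), "fx", "fy", "cx", "cy" (pixels), "xyz" and "rotation" of the camera in the world; the wrist camera has in their place "hand_eye" (4x4, takes a point from camera to tool coordinates, whose origin is the TCP and whose axes are the flange's). Camera axes: x right, y up, looking along -z (the intrinsics and any distortion apply to the point x, -y, -z); pixel columns grow to the right and rows downward; lengths in mm; the calibration is good to about 2 mm. A picture is of the moment at which its call begins: read the wrist's pose just before it. There is no depth.
A pose or a line that the arm cannot do raises robot.MotionError and nothing moves.
- robot.hand_in(): hands the job in; it is judged then, once.
Readings, each from a call of its own:
- robot.read_clock(): time.
- robot.read_joint_positions(): joint angles.
- robot.read_qd(): joint speeds.
- robot.read_effort(): joint torques, N m.
- robot.read_tcp_pos(): TCP position.
- robot.read_tool_rot(): TCP orientation.
- robot.read_contact_force(): force on the tool from outside, world axes, zero at the start.
- robot.read_torque(): the same for the moment, N m.
- robot.read_width(): opening from 0.0 (shut) to 1.0 (fully open).
- robot.read_gripper_force(): force on a finger pad.
Only numpy, scipy, OpenCV 4.12 (cv2) and the standard library are available. Lean on these libraries where they do the work, as an engineer would, in place of code of your own. Each camera call takes 0.05 s, during which the arm holds its last target. There are 200 camera calls.

## Working session

There is one attempt and no reset: what is moved stays moved. The work goes in short steps, each a Python script; the robot and the scene stay as the last script left them, time stands still between calls to the robot, and variables do not carry over. Pictures are saved under pics/ and viewed, at most 10 in all, crops included, and the job is handed in when it is done.

```bash
mkdir -p pics
python3 - <<'E'
from bench import robot
import cv2,pickle
d={}
for n in("scene","top"):
    c=robot.capture(n); d[n]=c; cv2.imwrite(f"pics/{n}0.png",c["image"]); print(n,{k:v for k,v in c.items() if k!="image"})
pickle.dump(d,open("cap0.pkl","wb")); print(robot.read_clock(),robot.read_tool_rot(),robot.read_contact_force())
E
```

```text
scene {'fx': 439.0138596492448, 'fy': 439.0138596492448, 'cx': 243.79284421707786, 'cy': 189.47345868569803, 'xyz': array([1126.05399394, -742.88108834, 1107.10564452]), 'rotation': array([0.73296013, 0.25907019, 0.64567404])}
top {'fx': 411.0520026172493, 'fy': 411.0520026172493, 'cx': 247.59234253071028, 'cy': 186.5185770912624, 'xyz': array([ 461.58546997,    5.94443335, 1244.06212386]), 'rotation': array([ 0.01536473, -0.06161993, -1.5430193 ])}
0.1 [-3.10274337e+00 -4.78120095e-01  1.13376694e-04] [ 0.09031155 -0.09171416  0.58335581]
```

View pics/scene0.png

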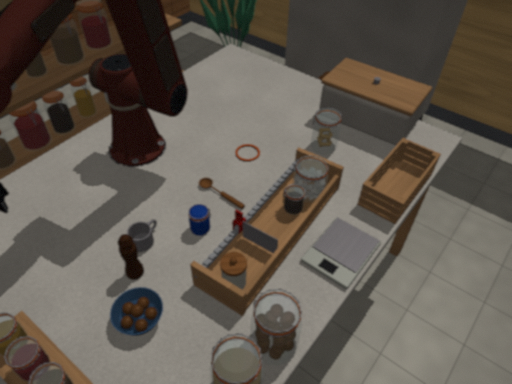

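View pics/top0.png

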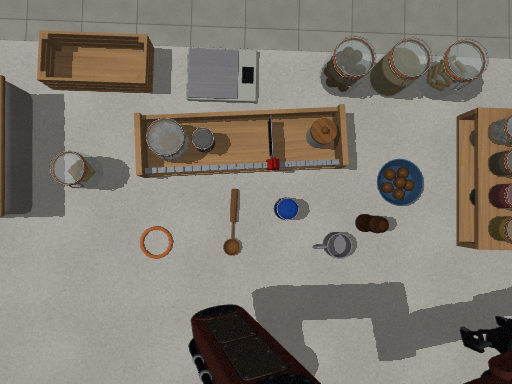

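The scene view has the red stop at (239,220), the dark coffee jar at (293,200) and the big jar at (311,176). In the top view the stop is at (273,164), the small jar at (203,139), the big jar at (166,138) and the canister at (323,130).

The candidates, by top-view pixel, are:
- **Stop:** (273,164) is the only red tab.
- **Small jar:** (203,139) is on the rack. The blue look-alike at (287,208) stands on the table and I'll leave it alone.
- **Other jars:** (70,168) and those at the back are off the rack.

I'll check this in a close crop and measure.

```bash
cat > h.py <<'E'
import numpy as np,cv2
from scipy.spatial.transform import Rotation as R
def ray(c,u,v):
    d=np.array([(u-c["cx"])/c["fx"],-(v-c["cy"])/c["fy"],-1.])
    return np.array(c["xyz"]),R.from_rotvec(c["rotation"]).apply(d)
def onz(c,u,v,z):
    o,d=ray(c,u,v); return o+d*(z-o[2])/d[2]
def proj(c,p):
    q=R.from_rotvec(c["rotation"]).inv().apply(np.array(p)-c["xyz"])
    return np.array([c["cx"]-c["fx"]*q[0]/q[2],c["cy"]+c["fy"]*q[1]/q[2]])
def tri(c1,p1,c2,p2):
    o1,d1=ray(c1,*p1);o2,d2=ray(c2,*p2)
    s=np.linalg.lstsq(np.c_[d1,-d2],o2-o1,rcond=None)[0]
    a,b=o1+d1*s[0],o2+d2*s[1]; return (a+b)/2,np.linalg.norm(a-b)
def wristcam(c,pos,rot):
    T=np.eye(4);T[:3,:3]=R.from_rotvec(rot).as_matrix();T[:3,3]=pos
    W=T@c["hand_eye"]; c=dict(c); c["xyz"]=W[:3,3]; c["rotation"]=R.from_matrix(W[:3,:3]).as_rotvec(); return c
def red(im):
    h=cv2.cvtColor(im,cv2.COLOR_BGR2HSV)
    return (((h[...,0]<6)|(h[...,0]>174))&(h[...,1]>190)&(h[...,2]>70)).astype(np.uint8)
E
python3 - <<'E'
import pickle;from h import *
d=pickle.load(open("cap0.pkl","rb")); t=d["top"]; s=d["scene"]
for u,v in[(135,114),(344,105),(139,175),(347,165)]: print((u,v),onz(t,u,v,105).round(1))
cs={}
for n,c,(u0,v0) in(("top",t,(255,150)),("scene",s,(225,200))):
    m=red(c["image"])[v0:v0+40,u0:u0+40]; y,x=np.nonzero(m); print(n,len(x),x.min()+u0,x.max()+u0,y.min()+v0,y.max()+v0,x.mean()+u0,y.mean()+v0); cs[n]=(x.mean()+u0,y.mean()+v0)
print(tri(t,cs["top"],s,cs["scene"]))
for u,v,z in[(203,139,108),(166,138,143),(323,130,134)]: print(onz(t,u,v,z).round(1))
a=cv2.resize(t["image"][95:185,125:355],None,fx=3.4,fy=3.4,interpolation=cv2.INTER_CUBIC)
b=cv2.resize(s["image"][145:310,185:350],None,fx=1.8,fy=1.8,interpolation=cv2.INTER_CUBIC)
o=np.zeros((600,782,3),np.uint8);o[:a.shape[0],:a.shape[1]]=a;o[306:306+b.shape[0]][:294,:b.shape[1]]=b[:294]
cv2.imwrite("pics/crop0.png",o)
w=0
E
```

```text
(135, 114) [710.9 291.  105. ]
(344, 105) [ 756.1 -293.   105. ]
(139, 175) [541.5 273.3 105. ]
(347, 165) [ 586.3 -304.1  105. ]
top 112 267 278 157 169 272.61607142857144 163.19642857142858
scene 23 237 243 211 224 239.43478260869566 219.8695652173913
(array([586.41800293, -95.86079268,  94.66163844]), np.float64(0.3015066637766352))
[646.5 100.4 108. ]
[640.4 196.4 143. ]
[ 677.4 -228.6  134. ]
```

View pics/crop0.png

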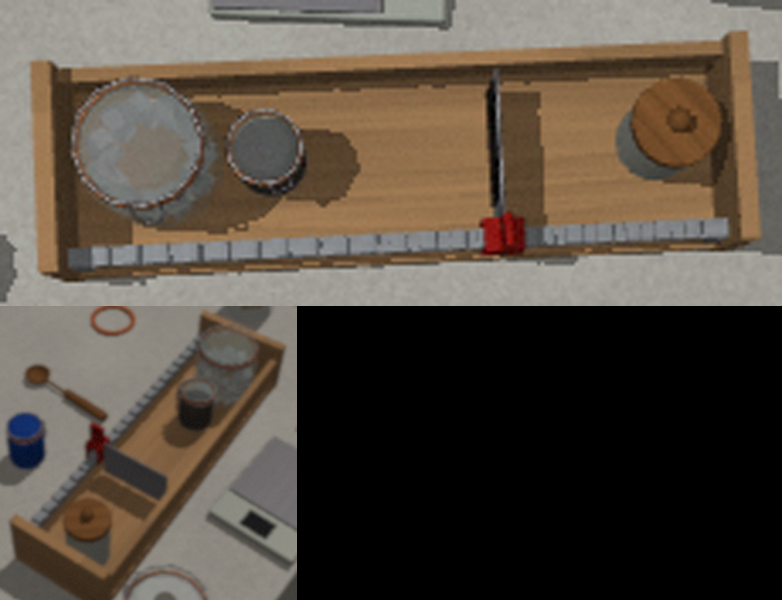

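The crop confirms the choice: red stop on the rail at (500,233), dark coffee jar nearest on its left at (265,148), big jar beyond it. From the corners, the rack yaw is 0.077 and its centre about (649,-8). The stop reads about 0.078 and the target is about 0.225. I'll refine this with a wrist view.

```bash
cat >> h.py <<'E'
YAW=0.0772; C=np.array([648.7,-8.2])
u_=np.array([np.cos(YAW),np.sin(YAW)]); v_=np.array([-np.sin(YAW),np.cos(YAW)])
def W(x,y,z): return np.r_[C+u_*x+v_*y,z]
def L(p): q=np.asarray(p)[:2]-C; return np.array([q@u_,q@v_])
ROT=(R.from_euler("z",YAW)*R.from_rotvec([np.pi,0,0])).as_rotvec()
E
python3 - <<'E'
from bench import robot
import pickle;from h import *
robot.set_gripper(0)
robot.move_pose(W(-100,-10,330),ROT)
p,r=robot.read_tcp_pos(),robot.read_tool_rot(); c=wristcam(robot.capture("wrist"),p,r)
print(robot.read_clock(),p,c["xyz"],c["hand_eye"].round(2),{k for k in c}); pickle.dump(c,open("w1.pkl","wb"))
cv2.imwrite("pics/w1.png",cv2.resize(c["image"],(800,600)))
print(robot.read_contact_force())
E
```

```text
3.3417 [549.7273463  -26.68500224 329.77101348] [630.98668241 -19.8266376  472.41851624] [[  -0.      0.95    0.32   81.49]
 [   1.      0.      0.     -0.63]
 [   0.      0.32   -0.95 -142.68]
 [   0.      0.      0.      1.  ]] {'hand_eye', 'cy', 'xyz', 'image', 'rotation', 'fx', 'cx', 'fy'}
[-0.5347649  -0.07489047 -0.52959936]
```

View pics/w1.png

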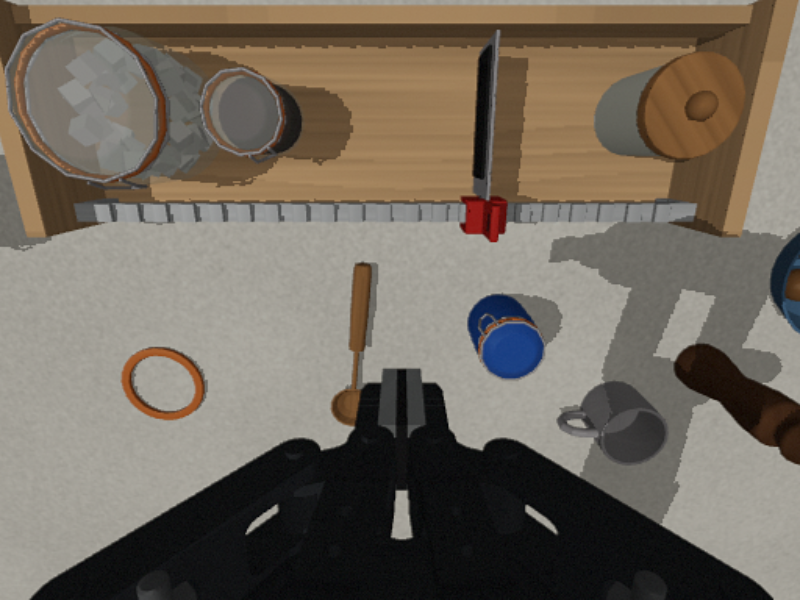

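The wrist view shows the rail with its slots at v≈212, the saddle and tab at (485,218), the small jar's rim at (244,111) and the canister at (690,105). Next I'll measure these in rack coordinates.

Run:
```python
import pickle;from h import *
c=pickle.load(open("w1.pkl","rb")); k=1.5625
f=lambda u,v,z:L(onz(c,u/k,v/k,z)).round(1)
for n,u,v,z in[("railL",76,211,70),("railR",697,211,70),("boardLo z105 front",24,237,105),("boardRo",741,236,105),("boardR back",784,8,105),
 ("rimc",244,111,108),("rimL",202,105,108),("rimR",286,118,108),("bodyR z30",301,120,30),("bodyR z22",301,120,22),("bigc",86,102,143),("bigR",165,108,143),
 ("tabtop L",488,201,134),("tabtop front R",499,240,134),("saddle L",461,218,98),("saddle R",507,218,98),("plate top",497,32,100)]: print(n,f(u,v,z))
# rail profile along rack y at x=-72,z=70
g=cv2.cvtColor(c["image"],cv2.COLOR_BGR2GRAY).astype(np.float32)
ys=np.arange(-260,262,2.)
def prof(xx,z):
    uv=np.array([proj(c,W(xx,y,z)) for y in ys],np.float32); return cv2.remap(g,uv[:,:1],uv[:,1:],cv2.INTER_LINEAR).ravel()
p=prof(-75,70)
from scipy.signal import find_peaks
pk=find_peaks(-p,prominence=15)[0]; print(ys[pk],((ys[pk]+160.5)/25).round(2))
```

```text
railL [-68.6 279.9]
railR [ -69.5 -274.2]
boardLo z105 front [-85.5 302.8]
boardRo [ -85.6 -292. ]
boardR back [  77.8 -283.2]
rimc [ 10.5 108.3]
rimL [ 14.7 139.4]
rimR [ 5.5 77. ]
bodyR z30 [ 9. 82.]
bodyR z22 [ 9.4 83.6]
bigc [ 13.5 203.4]
bigR [  9.7 150.5]
tabtop L [-53.8 -75. ]
tabtop front R [-83.1 -85.2]
saddle L [-71.4 -60.2]
saddle R [-71.4 -98.5]
plate top [ 64.2 -80.7]
[-236. -210. -186. -160. -136. -126. -112. -102.  -88.  -50.  -26.   -2.
   24.   48.   72.   98.  124.  148.  174.  198.  224.  248.] [-3.02 -1.98 -1.02  0.02  0.98  1.38  1.94  2.34  2.9   4.42  5.38  6.34
  7.38  8.34  9.3  10.34 11.38 12.34 13.38 14.34 15.38 16.34]
```

Everything points to the same answer. The jar's near face is at about 75 and the stop is in or near slot 3, so the target is slot 9 (0.225). One slot either way would be 25 mm off. I'll come down right of the tab and push in short steps while logging force, stopping around slot 8 to look.

Run:
```python
from bench import robot
from h import *
Z=112; X=-70
robot.move_pose(W(X,-130,230),ROT); robot.movel(W(X,-130,Z),vel=150); robot.movel(W(X,-112,Z),vel=80)
robot.dwell(.1); f0=np.array(robot.read_contact_force()); print(f0.round(2),robot.read_clock())
y=-112; log=[];t0=robot.read_clock()
while y<16:
    y+=2; robot.movel(W(X,y,Z),vel=30); f=np.array(robot.read_contact_force())-f0
    fy=f[:2]@v_; log.append((round(L(robot.read_tcp_pos())[1],1),round(fy,1)))
    if np.abs(f).max()>14: print("stop",f);break
print(log,robot.read_clock()-t0,robot.read_clock())
```

```text
[-0.81  0.75  0.29] 5.4333
[(np.float64(-110.1), np.float64(-0.6)), (np.float64(-108.0), np.float64(-0.4)), (np.float64(-105.9), np.float64(-0.5)), (np.float64(-103.9), np.float64(-1.5)), (np.float64(-101.9), np.float64(-1.2)), (np.float64(-99.9), np.float64(-1.8)), (np.float64(-98.6), np.float64(-4.1)), (np.float64(-97.5), np.float64(-6.0)), (np.float64(-94.4), np.float64(-3.4)), (np.float64(-91.2), np.float64(-1.8)), (np.float64(-89.3), np.float64(-0.8)), (np.float64(-87.6), np.float64(-0.9)), (np.float64(-85.8), np.float64(-0.4)), (np.float64(-83.8), np.float64(-0.6)), (np.float64(-81.7), np.float64(-0.7)), (np.float64(-79.7), np.float64(-0.6)), (np.float64(-77.8), np.float64(-0.9)), (np.float64(-75.8), np.float64(-0.8)), (np.float64(-73.9), np.float64(-1.1)), (np.float64(-73.3), np.float64(-6.1)), (np.float64(-70.9), np.float64(-5.0)), (np.float64(-67.3), np.float64(-2.5)), (np.float64(-65.2), np.float64(-1.7)), (np.float64(-63.5), np.float64(-0.9)), (np.float64(-61.7), np.float64(-0.8)), (np.float64(-59.8), np.float64(-0.9)), (np.float64(-57.8), np.float64(-1.2)), (np.float64(-5
[... 719 characters left out ...]
.7)), (np.float64(-17.4), np.float64(-2.1)), (np.float64(-15.2), np.float64(-0.0)), (np.float64(-13.5), np.float64(-1.0)), (np.float64(-11.8), np.float64(-1.5)), (np.float64(-9.8), np.float64(-1.1)), (np.float64(-7.8), np.float64(-1.1)), (np.float64(-5.7), np.float64(-1.1)), (np.float64(-3.8), np.float64(-1.7)), (np.float64(-1.8), np.float64(-1.6)), (np.float64(0.1), np.float64(-0.3)), (np.float64(1.4), np.float64(-3.3)), (np.float64(2.7), np.float64(-6.2)), (np.float64(5.7), np.float64(-3.7)), (np.float64(8.8), np.float64(-0.7)), (np.float64(10.7), np.float64(-0.2)), (np.float64(12.4), np.float64(-0.5)), (np.float64(14.2), np.float64(0.1)), (np.float64(16.2), np.float64(-1.7))] 16.0 21.4333
```

The stop has left slots at TCP y ≈ -99, -74, -49, -24 and +1, so it started in a slot (slot 3) and is now past slot 7. I'll look before the last two slots.

Run:
```python
from bench import robot
import pickle;from h import *
p,r=robot.read_tcp_pos(),robot.read_tool_rot(); w=wristcam(robot.capture("wrist"),p,r); t=robot.capture("top"); s=robot.capture("scene")
pickle.dump((w,t,s),open("c2.pkl","wb"))
cv2.imwrite("pics/w2.png",np.vstack([cv2.resize(w["image"],(512,384)),np.hstack([cv2.resize(t["image"][95:185,130:280],(270,162)),cv2.resize(s["image"][150:250,220:350],(242,162))])]))
print(L(p))
```

```text
[-70.03209707  16.1802946 ]
```

View pics/w2.png

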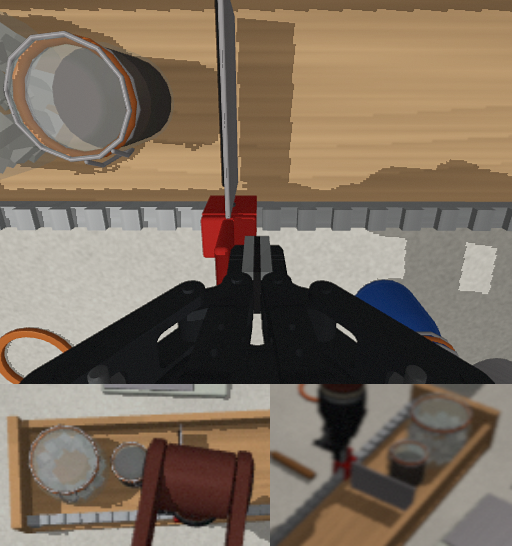

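In the wrist view, the plate's top edge is at about (228,110), its dark left pad at about 219, and the small jar's rim right edge at about (137,108). The body edge is at 171, lower down.

Run:
```python
import pickle;from h import *
w,t,s=pickle.load(open("c2.pkl","rb"))
f=lambda u,v,z:L(onz(w,u,v,z)).round(1)
print("rimR",f(137,108,108),f(137,108,100),"rimL",f(6,85,108),"bodyR",f(171,100,25),f(171,100,40),f(171,100,60))
for u,v in[(219,30),(225,30),(233,30),(222,180),(238,180)]: print("plate",(u,v),f(u,v,100))
print("saddle",f(203,230,98),f(257,205,98))
g=cv2.cvtColor(w["image"],cv2.COLOR_BGR2GRAY)
row=g[222:226].mean(0); e=np.diff(row); print([(i,int(e[i])) for i in np.nonzero(abs(e)>14)[0] if i<205 or 258<i])
for u in(10,36,48,75,86,114,125,153,165,190): print(u,f(u,224,70)[1],end=" ")
```

```text
rimR [ 6.3 75.9] [ 6.  79.1] rimL [ 17.  137.6] bodyR [ 9.3 82.5] [ 9.4 78.2] [ 9.6 72.5]
plate (219, 30) [42.  34.9]
plate (225, 30) [42.  32.1]
plate (233, 30) [42.  28.2]
plate (222, 180) [-32.9  36.4]
plate (238, 180) [-32.9  27.4]
saddle [-65.   49.4] [-48.8  16.7]
[(np.int64(4), 14), (np.int64(5), 15), (np.int64(9), 46), (np.int64(10), 15), (np.int64(33), -55), (np.int64(34), -23), (np.int64(39), 19), (np.int64(43), 60), (np.int64(68), -58), (np.int64(69), -29), (np.int64(73), 21), (np.int64(76), 30), (np.int64(77), 29), (np.int64(103), -34), (np.int64(104), -49), (np.int64(107), 14), (np.int64(108), 14), (np.int64(110), 59), (np.int64(138), -19), (np.int64(139), -59), (np.int64(142), 24), (np.int64(147), 60), (np.int64(174), -71), (np.int64(175), -19), (np.int64(176), 30), (np.int64(180), 59), (np.int64(199), -31), (np.int64(200), -52), (np.int64(201), -16), (np.int64(295), -15), (np.int64(296), -19), (np.int64(297), 30), (np.int64(330), -39), (np.int64(332), 45), (np.int64(364), -31), (np.int64(365), -18), (np.int64(367), 36), (np.int64(398), -17), (np.int64(399), -27), (np.int64(402), 21), (np.int64(403), 25), (np.int64(433), -35), (np.int64(438), 33), (np.int64(467), -27), (np.int64(468), -18), (np.int64(473), 33), (np.int64(502), -26), (np.int64(508), 28), (np.int64(509), 16)]
10 192.0 36 173.5 48 165.0 75 145.8 86 138.0 114 118.1 125 110.3 153 90.5 165 81.9 190 64.2
```

The stop is at about 33, the jar face at about 76–78, and slots 8 and 9 at about 42 and 67 (tab centre). At slot 9 the pad sits at about 72, just short of the jar, so slot 9 it is. The finger should reach that slot's middle at TCP ≈ 50.3, so I'll stop at about 48.5 and let the stop run in.

Run:
```python
from bench import robot
import pickle;from h import *
Z=112; X=-70; f0=np.array([-.81,.75,.29]); y=16; log=[]
while y<48.4:
    y+=2 if y<42 else 1; y=min(y,48.5); robot.movel(W(X,y,Z),vel=30); f=np.array(robot.read_contact_force())-f0; fy=f[:2]@v_
    log.append((float(L(robot.read_tcp_pos())[1].round(1)),float(fy.round(1))))
    if np.abs(f).max()>14 or (y>43 and fy<-3.5): print("stop");break
print(log,robot.read_clock())
robot.movel(W(X,y-20,Z),vel=100); robot.movel(W(X,y-20,260),vel=200)
robot.move_pose(W(-100,50,300),ROT)
p,r=robot.read_tcp_pos(),robot.read_tool_rot(); w=wristcam(robot.capture("wrist"),p,r); s=robot.capture("scene")
pickle.dump((w,s),open("c3.pkl","wb")); print(robot.read_clock())
cv2.imwrite("pics/w3.png",cv2.resize(w["image"],(800,600)))
```

```text
[(18.2, -1.1), (20.3, -1.3), (22.2, -1.1), (24.1, -0.4), (26.1, -1.5), (26.7, -5.5), (29.1, -4.8), (32.6, -1.8), (34.8, -1.1), (36.5, -0.9), (38.2, -1.4), (40.1, -1.4), (42.2, -1.1), (43.1, -1.1), (44.2, -1.1), (45.2, -0.1), (46.1, -1.7), (47.1, -1.2), (48.1, -0.4), (48.5, -0.7)] 26.5833
28.2583
```

View pics/w3.png

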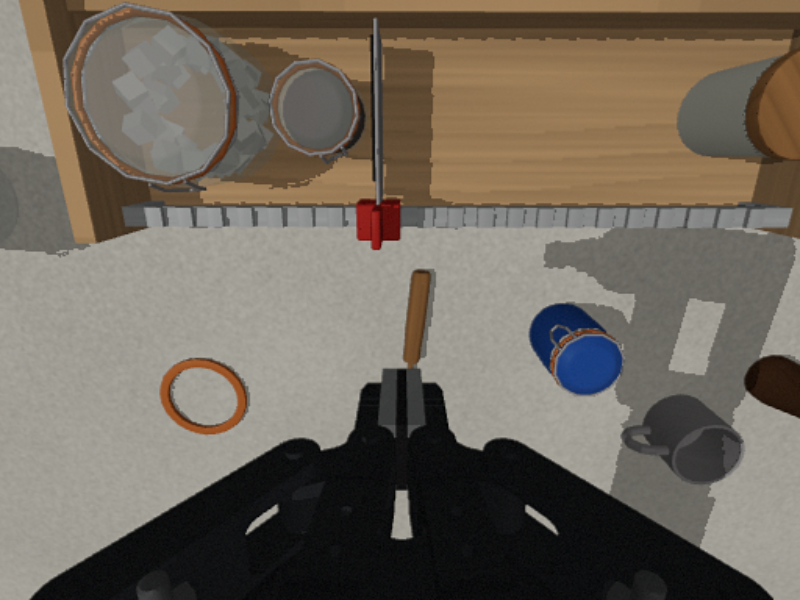

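The stop (saddle at u 357–401) stands just right of the small jar (rim right edge at u≈361, body edge ≈363), with the pad edge at u≈370 and a visible gap. I'll check that it is seated and that the jar hasn't moved.

Run:
```python
import pickle;from h import *
w0=pickle.load(open("w1.pkl","rb"));w2,_,_=pickle.load(open("c2.pkl","rb"));w,s=pickle.load(open("c3.pkl","rb")); k=1.5625
f=lambda u,v,z:L(onz(w,u/k,v/k,z)).round(1)
print("saddle",f(357,220,98),f(401,220,98),"rim L/R",f(270,100,108),f(361,113,108),"pad",f(370,110,80),"plateL top",f(375,110,100))
def sad(c,lo,hi):
    m=red(c["image"]); y,x=np.nonzero(m); q=[L(onz(c,a,b,98)) for a,b in zip(x,y)]; q=np.array([p for p in q if abs(p[0]+62)<6 and lo<p[1]<hi]); return q[:,1].min(),q[:,1].max()
for c,a in((w0,(-130,-30)),(w,(20,120))): l,h=sad(c,*a); print("saddle span",l,h,(l+h)/2)
```

```text
saddle [-68.8  85. ] [-68.8  51.2] rim L/R [ 14.7 141.3] [ 6.4 78.9] pad [10.6 74.4] plateL top [ 9.  69.6]
saddle span -97.09920164322864 -60.78167080855745 -78.94043622589305
saddle span 53.12005959973658 85.22179020099102 69.1709249003638
```

The travel measured is about 148–150 mm, the pad gap is about 6 mm and the jar hasn't moved. One soft touch on the tab will confirm it: if seated, it should resist at about 50 and not move.

Run:
```python
from bench import robot
from h import *
Z=112; X=-70
robot.move_pose(W(X,28,230),ROT); robot.movel(W(X,28,Z),vel=150); robot.movel(W(X,44,Z),vel=60); robot.dwell(.1)
g=lambda: np.mean([np.array(robot.read_contact_force())[:2]@v_ for _ in range(5)])
b=g(); y=44; log=[]
while y<51.4:
    y+=.5; robot.movel(W(X,y,Z),vel=20); robot.dwell(.05); fy=g()-b; log.append((float(L(robot.read_tcp_pos())[1].round(1)),float(fy.round(1))))
    if fy<-2.8: break
print(log,robot.read_clock())
robot.movel(W(X,y-20,Z),vel=100); robot.movel(W(X,y-20,260),vel=200); robot.move_pose(W(-100,50,300),ROT)
p,r=robot.read_tcp_pos(),robot.read_tool_rot(); w=wristcam(robot.capture("wrist"),p,r)
m=red(w["image"]); yy,xx=np.nonzero(m); q=np.array([L(onz(w,a,c,98)) for a,c in zip(xx,yy)]); q=q[(abs(q[:,0]+62)<6)&(q[:,1]>20)&(q[:,1]<120)]; print(q[:,1].min(),q[:,1].max(),robot.read_clock())
import pickle; w3,_=pickle.load(open("c3.pkl","rb")); d=cv2.absdiff(w["image"],w3["image"])[:140].max(2); print("changed px (rack region)",(d>40).sum())
```

```text
[(44.4, 0.4), (45.0, 0.7), (45.5, -0.2), (46.0, 0.4), (46.5, 0.2), (47.0, -0.1), (47.5, 0.4), (48.0, 0.5), (48.5, 0.8), (49.0, 0.6), (49.5, 0.3), (50.0, 1.4), (50.5, 1.0), (51.0, -0.1), (51.2, -0.6)] 34.625
53.135636455686985 85.22714073532424 36.2417
changed px (rack region) 229
```

The finger met no resistance until about 51, so the stop ran ahead on its own past the 48.5 where I stopped pushing. It is seated in the slot and hasn't shifted since. Handing in.

```bash
python3 -c "
from bench import robot
print(robot.hand_in())"
```

```text
the job is handed in; nothing more can be done
None
```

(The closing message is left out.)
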